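# Clamp the mauve canister shut

## Robot

A 6-joint arm with a two-finger parallel gripper is mounted at the origin on the work surface. World frame = base frame: x ahead of the robot, y to its left, z up, the work surface at z = 0. Lengths are in m, angles in rad, forces in N, time in s.
With the tool pointing down it reaches from about 0.3 to 0.75 m from the base axis. Payload 8.5 kg.
Tool frame: the origin (TCP) lies midway between the tips of the shut fingers; the grasp point (between the pads) lies 19 mm behind it; z points along the fingers, y is the line along which they close (so a half turn about z gives the same grasp; the last joint's range is limited). The gripper opens to 85 mm and grips with 20 to 120 N. Pads are 22 mm wide; open, the fingers measure 114 mm over their backs; the gripper's body (76 mm by 85 mm) begins 54 mm behind the grasp point. The pads swing forward as they close: fully open they stand 13 mm farther back than shut.
Start: joints at [0.973, 0.381, 1.297, -0, 1.464, -0.215], TCP at [0.205, 0.51, 0.231] pointing down, gripper open.
Joint ranges: [-3.11, 3.11], [-0.89, 2.33], [0.22, 2.48], [-1.42, 4.56], [0.17, 2.85], [-2.88, 2.88]. Speed limits (rad/s): [2.39, 2.39, 3.14, 3.14, 3.14, 3.14].

## Interface

Orientations are given as a rotation vector (axis times angle).
In Python, from workcell import robot gives the robot as it stands.
- The arm moves only by the tool drive_tool, never from a script. Its argument "moves" is a list that holds one entry, the list of rows, each a list of 7 numbers: the turn, a rotation vector about the tool's x, y, z each as a share of 90 degrees, from -1 to 1, then the shift along the tool's x, y, z each as a share of 0.1 m, from -1 to 1, then the opening, from 0 (shut) to 1 (fully open). A call has 1 to 20 rows; each row is the pose to reach, as a shift and turn from the pose commanded when the call began, along the tool's axes at that moment; what a row does not reach only later rows make up. A row lasts 1/10 s, in which the tool goes at most 50 mm and 8.59 degrees, less where a joint would pass 70% of its speed; a pose out of reach is approached as far as the arm can. A call with a number of a shift or a turn outside -1 to 1 is refused whole. A call with a gripper value outside its range is refused whole. The fingers move at their own pace and stop on an object; "squeeze" is the grip in N (left out, the last holds). Time passes only in rows, so rows that repeat a pose let the fingers close. It gives the time, the measured TCP pose, the force, the opening and the grip force at its end, in the units of the state.
- robot.observe(): the state, without advancing time (a new reading comes with each control period).
- robot.snapshot(name): name is "scene" or "side" or "wrist"; returns a dict with "img" (480x640x3 uint8, red, green, blue), "camera_matrix" (3x3 intrinsics, pixels), "camera_from_world" (4x4, takes a point from world to camera coordinates). Camera axes: x right, y down, z forward; pixel columns grow to the right and rows downward; lengths in m; the calibration is good to about 2 mm. A picture is of the moment at which its call begins. There is no depth.
- robot.job_done(): hands the job in; it is judged then, once.
The state is a dict: "clock": time; "joint_positions": joint angles; "dq": joint speeds; "tau": joint torques, N m; "tcp_pos": TCP position; "ee_rot": TCP orientation; "wrist_force": force on the tool from outside, world axes, zero at the start; "wrist_torque": the same for the moment, N m; "opening": opening from 0.0 (shut) to 1.0 (fully open); "gripper_force": force on a finger pad.
Only numpy, scipy, OpenCV 4.12 (cv2) and the standard library are available. Lean on these libraries where they do the work, as an engineer would, in place of code of your own. Each camera call takes 0.05 s, during which the arm holds its last target. There are 200 camera calls.

## Task

The mauve clip-top canister on the worktop has its lid on but its wire clasp is still up: swing that clasp down over centre until it snaps home and clamps the lid. Leave the white canister's clasp up as it is, do not disturb the mug, and take the hand away when done.

Things in the scene. Friction and masses are not known exactly. Their poses are not given: they have to be found in the camera images.
- canister: Mauve (plum) clip-top canister, fixed to the worktop, 104 mm across; lid 112 mm across, top edge 133 mm high, low dome to 141, wire loop over its front edge to 145 (8 more while unclamped). Origin: centre of the underside, z up, x level towards the clasp, y along the clasp's hinge pin, which lies at x 66, z 98 mm. A white canister (clasp up) and a dark one (clamped) stand beside it in any order.
- clasp (a joint): Its wire bail, 48 mm wide, 62 long from the pin, the outer 34 a black thumb grip 42 wide, 9 thick. Rad: 0 up (45 deg above level), its start; 0.79 level; 2.1 home (75 deg below level). It takes up to 15 N at the grip and springs back up until dead centre at 1.4 (35 deg below level), then snaps home. A closed hand pressed straight down 36 mm out from the pin, to 45 mm below it, does it.
- white_clasp (a joint): The same kind of clasp, same values, on the white canister of the same shape, whose axis is 200 mm or more from the mauve one's. Starts up, at 0; to be left up.
- mug: A loose blue ceramic mug, 80 mm wide (about 110 with its handle) and 90 mm high, standing upright on the worktop beyond the canisters. Origin: centre of its underside, z up.
Things that resemble listed ones, but are neither listed nor needed, are in the scene too. Of the things that look like the part that bears white_clasp, take the one that is nearest to the robot's base at the start.

How it is judged:
By the outcome, as a careful person would: the job done as asked, in the order asked, and still so for the second after the job is handed in, with the robot touching nothing.
It also fails if it takes over 27 s, if anything falls off the work surface, if the arm or the gripper's body presses on something with over 40 N, if the wrist force passes 120 N, or if a joint passes its speed limit or range.

## Working session

There is one attempt and no reset: what is moved stays moved. The work goes in short steps, Python scripts to look and compute and a tool call to move; the robot and the scene stay as the last step left them, time stands still between calls to the robot, and variables do not carry over. Pictures are saved under pics/ and viewed, at most 10 in all, crops included, and the job is handed in when it is done.

Besides the shell and the picture viewer there is one more tool, called after "Emit:" as name([rows], argument=value, ...), one row to a line, values as JSON. drive_tool: Moves the arm, as the interface text tells. Shift numbers are shares of 0.1 m and turn numbers shares of 90 degrees, none past 1 either way. Its arguments: {"type":"object","properties":{"moves":{"type":"array"},"squeeze":{"type":"number"}},"required":["moves"]}

```bash
mkdir -p pics; cat > h.py <<'E'
import numpy as np,cv2,pickle
from workcell import robot
def snap(n,tag):
    s=robot.snapshot(n); cv2.imwrite(f'pics/{tag}.png',s['img'][:,:,::-1]); pickle.dump(s,open(f'pics/{tag}.pkl','wb')); return s
def load(tag): return pickle.load(open(f'pics/{tag}.pkl','rb'))
def ray(s,u,v):
    T=np.array(s['camera_from_world']);R=T[:3,:3];c=-R.T@T[:3,3]
    d=R.T@np.linalg.inv(s['camera_matrix'])@np.array([u,v,1.]); return c,d/np.linalg.norm(d)
def onz(s,u,v,z):
    c,d=ray(s,u,v); return c+d*(z-c[2])/d[2]
def tri(s1,p1,s2,p2):
    A=np.zeros((3,3));b=np.zeros(3)
    for s,p in((s1,p1),(s2,p2)):
        c,d=ray(s,*p);M=np.eye(3)-np.outer(d,d);A+=M;b+=M@c
    return np.linalg.solve(A,b)
def proj(s,X):
    T=np.array(s['camera_from_world']);p=s['camera_matrix']@(T[:3,:3]@np.array(X)+T[:3,3]);return p[:2]/p[2]
E
python3 - <<'E'
from h import *
a=snap('scene','sc');b=snap('side','si')
for s in(a,b): print(ray(s,320,240)[0].round(3))
print(robot.observe())
E
```

```text
[0.845 0.264 1.159]
[ 0.017 -0.655  0.607]
{'clock': 0.1, 'joint_positions': array([ 9.72710213e-01,  3.81161146e-01,  1.29814187e+00,  2.40539122e-05,
        1.46356423e+00, -2.15280466e-01]), 'dq': array([ 0.00235639, -0.00204856, -0.00279048,  0.00247141, -0.00135307,
       -0.00048325]), 'tau': array([ 4.20564611e-03, -4.49212396e+01, -2.31659889e+01, -9.72988073e-05,
        3.57405574e-03,  2.34721819e-05]), 'tcp_pos': array([0.20528627, 0.50999329, 0.23077058]), 'ee_rot': array([-5.97548723e-01, -3.08370410e+00,  1.82366279e-03]), 'wrist_force': array([ 0.0278381 , -0.40716128,  0.23511198]), 'wrist_torque': array([ 0.00614907,  0.00551391, -0.00733379]), 'gripper_force': 0.0, 'opening': 1.0015537224664344}
```

View pics/sc.png

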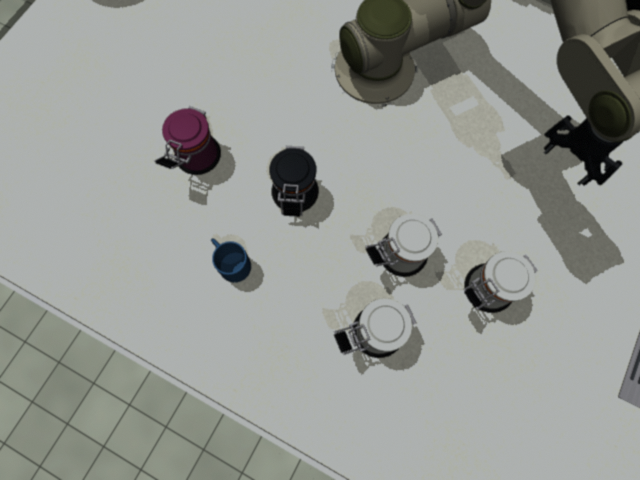

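View pics/si.png

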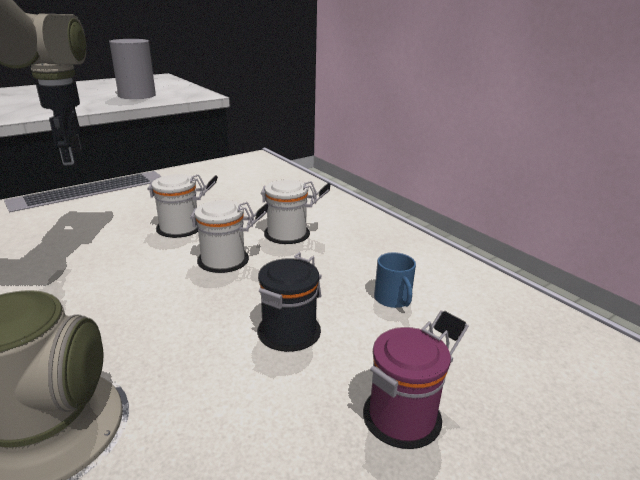

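The scene view shows the mauve canister's lid at about (187,131) and its raised grip at (167,161). In the side view they are at (411,355) and (450,325). The mug is at (232,261), well clear.

```bash
python3 - <<'E'
from h import *
a=load('sc');b=load('si')
def dark(s,x0,x1,y0,y1):
    im=s['img'][y0:y1,x0:x1].max(2)<45
    n,l,st,c=cv2.connectedComponentsWithStats(im.astype(np.uint8))
    for i in range(1,n):
        if st[i,4]>25: print('dark',st[i]+[x0,y0,0,0,0],c[i]+[x0,y0])
dark(a,145,192,140,180); dark(b,420,480,300,350)
im=a['img'].astype(int); m=((im[...,0]>75)&(im[...,0]>im[...,1]*2)&(im[...,0]>1.2*im[...,2])).astype(np.uint8);m[:, 260:]=0
cs,_=cv2.findContours(m,0,2);c=max(cs,key=cv2.contourArea);e=cv2.fitEllipse(cv2.convexHull(c));print(e,cv2.boundingRect(c))
print('lid',onz(a,*e[0],.133))
im=b['img'].astype(int); m=((im[...,0]>60)&(im[...,0]>im[...,1]*1.8)).astype(np.uint8);m[:330]=0;m[:,:360]=0
print(cv2.boundingRect(m))
print('grip',tri(a,(167,161),b,(450,325)))
# crop views
A=cv2.resize(a['img'][95:185,140:230],(480,480),interpolation=3);B=cv2.resize(b['img'][300:440,350:490],(480,480)[::1],interpolation=3)
cv2.imwrite('pics/crop.png',np.hstack([A[:,:,::-1],B[:,:,::-1]])[:,:,:][:,:960]); cv2.imwrite('pics/crop.png',cv2.resize(np.hstack([A,B])[:,:,::-1],(800,400)))
E
```

```text
dark [179 151  13  23 181] [185.83425414 161.80662983]
dark [156 157  22  11 127] [166.38582677 162.17322835]
dark [435 312  30  28 485] [449.71546392 325.13195876]
((185.07981872558594, 128.2456817626953), (37.56163787841797, 44.433349609375), 74.73075103759766) (163, 109, 45, 39)
lid [ 0.46416528 -0.29408968  0.133     ]
(374, 330, 76, 111)
grip [ 0.55758447 -0.28754653  0.12942007]
```

View pics/crop.png

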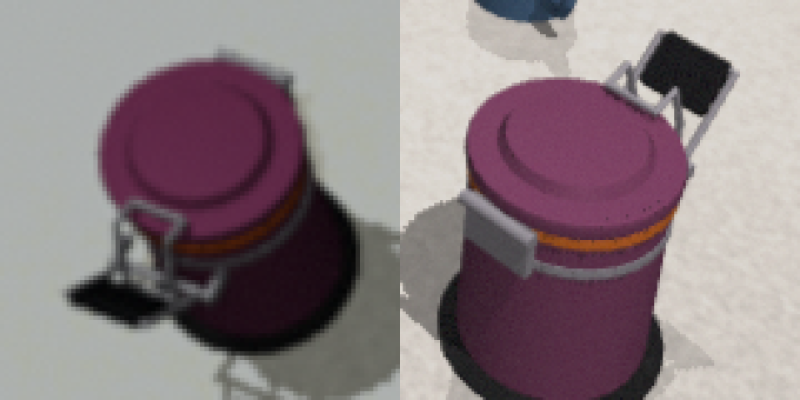

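```bash
python3 - <<'E'
from h import *
from scipy.spatial.transform import Rotation as Ro
a=load('sc');b=load('si')
g=tri(a,(166.4,162.2),b,(449.7,325.1)); lid=onz(a,185.1,128.3,.133)
p=onz(b,441,310.5,.142);q=onz(b,467.2,325.2,.142)
print(g,lid,'az',np.degrees(np.arctan2(*(g-lid)[1::-1])),'edge',p,q,'az',np.degrees(np.arctan2(*(p-q)[1::-1]))-90)
print('mug',onz(b,396,262,.09))
R=Ro.from_rotvec([-5.97548723e-01, -3.08370410e+00,  1.8e-03]).as_matrix();print(R.round(3))
print(R.T@(np.array([.566,-.288,.23])-[.205,.51,.231]))
E
```

```text
[ 0.55974715 -0.28692387  0.12789195] [ 0.46426629 -0.2939668   0.133     ] az 4.218650644803517 edge [ 0.56234047 -0.26512547  0.142     ] [ 0.56652041 -0.31375567  0.142     ] az 4.912706621271681
mug [ 0.67648983 -0.0537193   0.09      ]
[[-0.928  0.374 -0.001]
 [ 0.374  0.928 -0.001]
 [ 0.    -0.001 -1.   ]]
[-0.63294544 -0.60539546  0.00155283]
```

Emit:
drive_tool([
  [[0,0,0,-0.33,-0.33,0,0],[0,0,0,-0.67,-0.67,0,0],[0,0,0,-1,-1,0,0],[0,0,0,-1,-1,0,0]],
])

```text
clock: 0.5
tcp_pos: [0.2621, 0.3766, 0.2313]
ee_rot: [0.605, 3.083, -0.002]
wrist_force: [-0.1, 0.9, 1.3]
opening: 0.328
gripper_force: 0.0
```

Emit:
drive_tool([
  [[0,0,0,-0.33,-0.33,0,0],[0,0,0,-0.67,-0.67,0,0],[0,0,0,-1,-1,0,0],[0,0,0,-1,-1,0,0]],
])

```text
clock: 0.9
tcp_pos: [0.318, 0.2467, 0.2313]
ee_rot: [0.607, 3.082, -0.001]
wrist_force: [0.0, 0.2, 0.3]
opening: 0.002
gripper_force: 0.0
```

Emit:
drive_tool([
  [[0,0,0,-0.33,-0.33,0,0],[0,0,0,-0.67,-0.67,0,0],[0,0,0,-1,-1,0,0],[0,0,0,-1,-1,0,0]],
])

```text
clock: 1.3
tcp_pos: [0.3737, 0.1166, 0.2312]
ee_rot: [0.607, 3.082, -0.001]
wrist_force: [-0.1, 0.7, -0.2]
opening: -0.001
gripper_force: 0.0
```

Emit:
drive_tool([
  [[0,0,0,-0.33,-0.33,0,0],[0,0,0,-0.67,-0.67,0,0],[0,0,0,-1,-1,0,0],[0,0,0,-1,-1,0,0]],
])

```text
clock: 1.7
tcp_pos: [0.4291, -0.0131, 0.2309]
ee_rot: [0.604, 3.083, -0.001]
wrist_force: [0.2, 1.1, 0.7]
opening: -0.003
gripper_force: 0.0
```

Emit:
drive_tool([
  [[0,0,0,-0.33,-0.33,0,0],[0,0,0,-0.67,-0.67,0,0],[0,0,0,-1,-1,0,0],[0,0,0,-1,-1,0,0]],
])

```text
clock: 2.1
tcp_pos: [0.4844, -0.1428, 0.2304]
ee_rot: [-0.602, -3.083, 0.0]
wrist_force: [-0.4, 0.3, -0.6]
opening: -0.002
gripper_force: 0.0
```

Emit:
drive_tool([
  [[0,0,0,-0.33,-0.33,0,0],[0,0,0,-0.67,-0.67,0,0],[0,0,0,-1,-1,0,0],[0,0,0,-1,-1,0,0]],
])

```text
clock: 2.5
tcp_pos: [0.5396, -0.2725, 0.2296]
ee_rot: [-0.6, -3.083, -0.0]
wrist_force: [-0.2, 0.1, -0.3]
opening: -0.005
gripper_force: 0.0
```

Emit:
drive_tool([
  [[0,0,-0.09,-0.3,-0.02,0,0],[0,0,-0.18,-0.3,-0.02,0,0],[0,0,-0.27,-0.3,-0.02,0,0],[0,0,-0.295,-0.3,-0.02,0,0],[0,0,-0.295,-0.3,-0.02,0,0],[0,0,-0.295,-0.3,-0.02,0,0]],
])

```text
clock: 3.1
tcp_pos: [0.5654, -0.2817, 0.2314]
ee_rot: [0.127, -3.139, -0.001]
wrist_force: [-0.1, 0.1, 0.5]
opening: 0.001
gripper_force: 0.0
```

```bash
python3 - <<'E'
from h import *
from scipy.spatial.transform import Rotation as Ro
a=snap('wrist','w1');b=snap('side','si2');o=robot.observe()
print(o['tcp_pos'],Ro.from_rotvec(o['ee_rot']).as_matrix().round(3),o['joint_positions'].round(2))
B=cv2.resize(b['img'][180:480,320:620],(600,600),interpolation=3)
cv2.imwrite('pics/c2.png',cv2.resize(np.hstack([cv2.resize(a['img'],(480,360)),B[120:480,:320+200]])[:,:,::-1],(800,288)))
for n,X in (('pin',(.530,-.2888,.098)),('press',(.566,-.286,.13))): print(n,proj(a,X),proj(b,X))
E
```

```text
[ 0.56519599 -0.28250766  0.23138387] [[-0.997 -0.08  -0.   ]
 [-0.08   0.997  0.   ]
 [ 0.     0.    -1.   ]] [-0.65  0.53  1.05  0.    1.56 -2.3 ]
pin [315.65335723 175.67605371] [434.76806708 347.57954037]
press [314.89547531 241.9724786 ] [451.58840406 322.35217974]
```

View pics/c2.png

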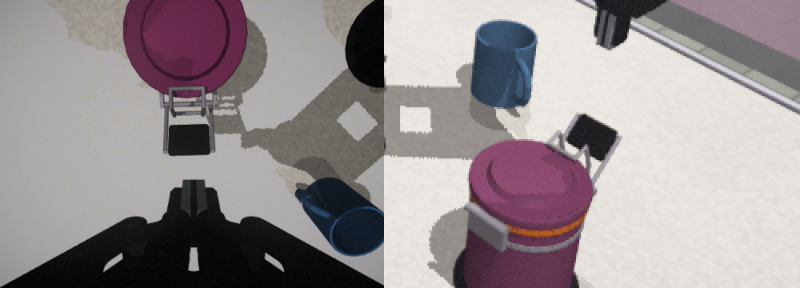

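The grip is under the shut fingers and square to them. It sits at about (188,140) in the wrist half of the picture, with the fingers at x 193. I'll go down now.

Emit:
drive_tool([
  [[0,0,0,-0.02,-0.03,0.3,0],[0,0,0,-0.02,-0.03,0.6,0],[0,0,0,-0.02,-0.03,0.75,0],[0,0,0,-0.02,-0.03,0.75,0]],
])

```text
clock: 3.6
tcp_pos: [0.5665, -0.2855, 0.154]
ee_rot: [0.125, -3.135, -0.005]
wrist_force: [0.9, -0.4, 0.4]
opening: 0.0
gripper_force: 0.0
```

Emit:
drive_tool([
  [[0,0,0,0,0,0.1,0],[0,0,0,0,0,0.2,0],[0,0,0,0,0,0.3,0],[0,0,0,0,0,0.4,0],[0,0,0,0,0,0.5,0],[0,0,0,0,0,0.5,0]],
])

```text
clock: 4.2
tcp_pos: [0.5685, -0.2869, 0.1072]
ee_rot: [-0.126, 3.135, -0.004]
wrist_force: [3.3, 0.4, 4.7]
opening: -0.0
gripper_force: 2.1
```

Emit:
drive_tool([
  [[0,0,0,0,0,0.1,0],[0,0,0,0,0,0.2,0],[0,0,0,0,0,0.3,0],[0,0,0,0,0,0.3,0]],
])

```text
clock: 4.6
tcp_pos: [0.5669, -0.2861, 0.0756]
ee_rot: [0.126, -3.138, -0.001]
wrist_force: [0.4, 0.6, -0.4]
opening: 0.002
gripper_force: 0.0
```

Emit:
drive_tool([
  [[0,0,0,0,0,0.1,0],[0,0,0,0,0,0.2,0],[0,0,0,0,0,0.23,0],[0,0,0,0,0,0.23,0]],
])

```text
clock: 5.0
tcp_pos: [0.5669, -0.2862, 0.0525]
ee_rot: [0.126, -3.138, -0.001]
wrist_force: [0.3, -0.0, -0.1]
opening: 0.003
gripper_force: 0.0
```

```bash
python3 - <<'E'
from h import *
b=snap('side','si3');a=snap('scene','sc3')
B=cv2.resize(b['img'][230:450,330:530],(400,440),interpolation=3);A=cv2.resize(a['img'][70:180,130:230],(400,440),interpolation=3)
cv2.imwrite('pics/c3.png',np.hstack([A,B])[:,:,::-1])
o=robot.observe();print(o['tcp_pos'],o['wrist_force'])
E
```

```text
[ 0.56732241 -0.28646882  0.05343928] [-0.66083174  0.28149044  0.08748574]
```

View pics/c3.png

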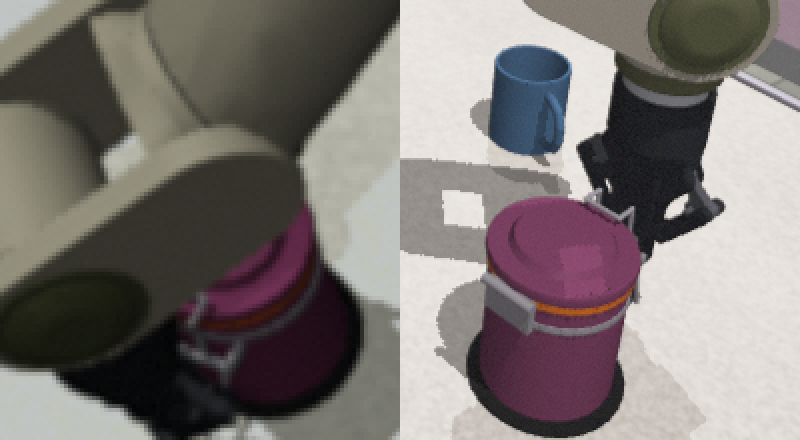

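Contact force has dropped to zero past dead centre. In the side half of the picture the bail is no longer up, and the mug is untouched. I'll back off outward and then up.

Emit:
drive_tool([
  [[0,0,0,-0.1,0,0,0],[0,0,0,-0.1,0,-0.3,0],[0,0,0,-0.1,0,-0.6,0],[0,0,0,-0.1,0,-1,0],[0,0,0,-0.1,0,-1,0]],
])

```text
clock: 5.6
tcp_pos: [0.5797, -0.2867, 0.1596]
ee_rot: [-0.127, 3.13, -0.011]
wrist_force: [-0.1, -0.1, 0.5]
opening: 0.002
gripper_force: 0.0
```

Emit:
drive_tool([
  [[0,0,0,-0.2,0,-0.3,0],[0,0,0,-0.4,0,-0.6,0],[0,0,0,-0.5,0,-1,0],[0,0,0,-0.5,0,-1,0],[0,0,0,-0.5,0,-1,0]],
])

```text
clock: 6.1
tcp_pos: [0.6276, -0.2813, 0.2535]
ee_rot: [-0.127, 3.138, -0.001]
wrist_force: [-0.3, 0.2, -0.1]
opening: -0.005
gripper_force: 0.0
```

```bash
python3 - <<'E'
from h import *
b=snap('side','si4');a=snap('wrist','w4')
B=cv2.resize(b['img'][230:450,330:530],(400,440),interpolation=3);A=cv2.resize(a['img'],(400,300));A=np.vstack([A,np.zeros((140,400,3),np.uint8)])
cv2.imwrite('pics/c4.png',np.hstack([A,B])[:,:,::-1])
E
```

```text
(no output)
```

View pics/c4.png

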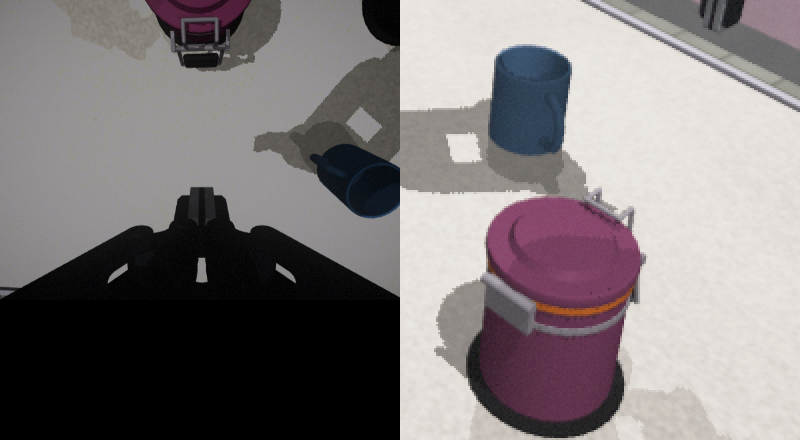

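The wrist half shows the grip hanging at about (200,60), just outside the lid edge, so the clasp is down. One numeric check that it is fully home.

```bash
python3 - <<'E'
from h import *
a=load('w4')
r=np.array([.9969,.0785]);ax=np.array([.4643,-.294])
for d in (35,50,60,75):
  print(d,[proj(a,[*(ax+r*(.066+L*np.cos(np.radians(d)))),.098-L*np.sin(np.radians(d))]).round(1) for L in(.028,.045,.062)])
m=(a['img'][60:120,280:360].max(2)<35);print(a['img'][60:120:3,320].max(1));ys,xs=np.nonzero(m);print(ys.min()+60,ys.max()+60)
E
```

```text
35 [array([322.3, 115.1]), array([322.3, 134.4]), array([322.3, 152. ])]
50 [array([322.4, 108. ]), array([322.3, 123.1]), array([322.3, 136.9])]
60 [array([322.4, 102.3]), array([322.4, 114.4]), array([322.3, 125.3])]
75 [array([322.4,  92.7]), array([322.4,  99.7]), array([322.4, 106. ])]
[ 22  27  20  21  75  58  58  86 144  13  23  24  14  19  22  18  57  94
 155 152]
60 107
```

The bottom edge of the grip is at row 107, against 106 predicted for home (75° below level), so it is fully home.

```bash
python3 -c "
from workcell import robot
print(robot.job_done())"
```

```text
the job is handed in; nothing more can be done
None
```

The mauve canister's clasp is snapped home, and a wrist-camera check puts it at about 75° below level. The white canister's clasp and the mug were left alone, the hand is clear, and the job was handed in at about 6 s of the 27 s allowed.

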